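# Third hand for the hook board

## Robot

A 6-joint arm with a two-finger parallel gripper is mounted at the origin on the work surface. World frame = base frame: x ahead of the robot, y to its left, z up, the work surface at z = 0. Lengths are in m, angles in degrees, forces in N, time in s.
With the tool pointing down it reaches from about 0.35 to 0.875 m from the base axis. Payload 4.2 kg.
Tool frame: the origin (TCP) lies midway between the tips of the shut fingers; the grasp point (between the pads) lies 19 mm behind it; z points along the fingers, y is the line along which they close (so a half turn about z gives the same grasp; the last joint's range is limited). The gripper opens to 85 mm and grips with 20 to 120 N. Pads are 22 mm wide; open, the fingers measure 114 mm over their backs; the gripper's body (76 mm by 85 mm) begins 54 mm behind the grasp point. The pads swing forward as they close: fully open they stand 13 mm farther back than shut.
Start: joints at [-58.121, 22.042, 0.453, 0, -68.411, -14.817], TCP at [0.183, -0.597, 0.231] pointing down, gripper open.
Joint ranges: [-179.83, 179.83], [-69.29, 118.12], [-61.27, 80.66], [-181.25, 117.63], [-171.15, -9.14], [-177.46, 177.46]. Speed limits (degrees/s): [159.86, 159.86, 180, 180, 180, 180].

## Interface

Orientations are given as a 3x3 rotation matrix whose columns are the frame's x, y, z axes.
In Python, from station import * gives the robot as it stands.
- The arm moves only by the tool jog_arm, never from a script. Its argument "targets" is one flat list of numbers, 7 for each row, row after row: the finger opening in cm, from 0 to 8.54, then the shift along the tool's x, y, z in cm, then the turn, a rotation vector about the tool's x, y, z in degrees. In form: [claw, dx, dy, dz, ax, ay, az, claw, dx, dy, dz, ax, ay, az, ...]. A call has 1 to 12 rows; each row is the pose to reach, as a shift and turn from the pose commanded when the call began, along the tool's axes at that moment; what a row does not reach only later rows make up. A row lasts 1/12 s, in which the tool goes at most 41.7 mm and 7.16 degrees, less where a joint would pass 70% of its speed; a pose out of reach is approached as far as the arm can. A call with a gripper value outside its range is refused whole. The fingers move at their own pace and stop on an object; "newtons" is the grip in N (left out, the last holds). Time passes only in rows, so rows that repeat a pose let the fingers close. It gives the time, the measured TCP pose, the force, the opening and the grip force at its end, in the units of the state.
- read_state(): the state, without advancing time (a new reading comes with each control period).
- grab_frame(name): name is "side" or "top"; returns a dict with "img" (480x640x3 uint8, blue, green, red), "fx", "fy", "cx", "cy" (pixels), "R" (3x3) and "t" (3): a world point X has camera coordinates R X + t. Camera axes: x right, y down, z forward; pixel columns grow to the right and rows downward; lengths in m; the calibration is good to about 2 mm. A picture is of the moment at which its call begins. There is no depth.
- hand_in(): hands the job in; it is judged then, once.
The state is a dict: "t": time; "joints": joint angles; "joint_vel": joint speeds; "joint_torque": joint torques, N m; "tool_pos": TCP position; "eef_rot": TCP orientation; "force": force on the tool from outside, world axes, zero at the start; "ft_torque": the same for the moment, N m; "finger_gap": finger opening in m; "grasp_force": force on a finger pad.
Only numpy, scipy, OpenCV 4.12 (cv2) and the standard library are available. Lean on these libraries where they do the work, as an engineer would, in place of code of your own. Each camera call takes 0.05 s, during which the arm holds its last target. There are 200 camera calls.

## Task

Be my third hand: bring the wooden hook board up to the fixture on the grooming shelf, standing on the shelf as it does now with its hooks facing away from the sprung plate, so that its left end touches the end stop and its back lies flush on the plate. Then press it squarely against the plate with a steady force of about 12 newtons (pointer tip between the two pairs of gauge ribs), keep that up for at least three seconds, and finish still holding it pressed like that with the fingers so I can screw it. Leave the pot, the brush and the dish on the turntable alone.

Things in the scene. Friction and masses are not known exactly. Their poses are not given: they have to be found in the camera images.
- hook_board: wooden hook board standing on its long edge: 24 thick (its x), 200 long (its y), 60 high (z), about 0.3 kg. Origin: centre of its underside. Its back is the flat +x face; from the front two steel hooks stick out 38, 65 either side of its middle, 22 to 50 above its underside. It starts on the robot's side of the fixture, back turned roughly to the plate
- board_left_end (a point): centre of the board's left (+y) end face, 100 from the board's middle, 30 above its underside
- fixture: aluminium fixture screwed to the shelf, L-shaped from above, 30 high. Origin on the shelf below the middle of the sprung plate's front face at rest; x: level, into the plate, away from the robot (pressing direction); y: left along the plate. A rear block covers x = 50 to 90, y = -80 to 112. In front of the plate there is only the end stop
- stop_face (a point): on the rigid end stop: its flat stopping face at the fixture's y = +100, facing -y; this point is at x = -12, 15 above the shelf. The stop is an arm 12 thick, 30 high, reaching from x = -45 to the rear block
- plate: sprung steel plate, 10 thick: two pads (y = 40 to 80, -40 to -80), 3 to 50 above the shelf, joined by a low bridge, top at 14; the 80 gap between them leaves room for fingers round the board's middle. Origin at the fixture's origin at rest, axes alike; its x in the fixture's frame is its travel, 0 to 20 (hard end). Spring: 1 N per mm, no preload (12 N at 12 mm); springs back if let go
- pointer_tip (a point): tip of the dark pointer that the plate carries back over the rear block, 33 above the shelf, at x = 62, y = -55 of the fixture at rest; moves with the plate
- gauge_mid (a point): midway between the two pairs of small ribs (6 high) on the block's top, at x = 70 and x = 78 of the fixture, either side of the pointer's path; this point is at x = 74, y = -55, where the tip stands at 12 N. The tip meets the first pair at 8 N, the second at 16 N
- pot: lidded clear acrylic pot, diameter 76, 86 high with its steel knob (mm), standing on the turntable, a bystander; origin at the centre of its underside
- brush: orange silicone brush, 140 long, 50 wide, 22 high (mm), standing on the turntable, a bystander; origin at the centre of its underside
- dish: white porcelain dish, diameter 70, 22 high (mm), standing on the turntable, a bystander; origin at the centre of its underside
Mind the look-alikes: they are no part of the job. Of the things that look like the fixture, the larger one is meant.

How it is judged:
By the outcome, as a careful person would: the job done as asked, in the order asked, and still so for the second after the job is handed in, while the arm keeps its last pose, push and grip.
It also fails if it takes over 48 s, if anything falls off the work surface, if the arm or the gripper's body presses on something with over 40 N, if the wrist force passes 120 N, or if a joint passes its speed limit or range.

## Working session

There is one attempt and no reset: what is moved stays moved. The work goes in short steps, Python scripts to look and compute and a tool call to move; the robot and the scene stay as the last step left them, time stands still between calls to the robot, and variables do not carry over. Pictures are saved under pics/ and viewed, at most 11 in all, crops included, and the job is handed in when it is done.

Besides the shell and the picture viewer there is one more tool, called after "Request:" in YAML: its name, and indented under it one key for each argument. jog_arm: Moves the arm, as the interface text tells. Its arguments: {"type":"object","properties":{"targets":{"type":"array","items":{"type":"number"}},"newtons":{"type":"number"}},"required":["targets"]}

```bash
mkdir -p pics; cat > h.py <<'E'
from station import *
import numpy as np, cv2
def ray(f,u,v):
    R=np.array(f["R"]);t=np.array(f["t"])
    d=R.T@np.array([(u-f["cx"])/f["fx"],(v-f["cy"])/f["fy"],1]); return -R.T@t,d
def onz(f,u,v,z):
    c,d=ray(f,u,v); return c+d*(z-c[2])/d[2]
def proj(f,X):
    p=np.array(f["R"])@np.array(X)+np.array(f["t"]); return f["fx"]*p[0]/p[2]+f["cx"],f["fy"]*p[1]/p[2]+f["cy"]
E
python3 - <<'E'
from h import *
for n in("top","side"):
    f=grab_frame(n); cv2.imwrite(f"pics/{n}0.png",f["img"]); print(n,f["fx"],f["cx"],f["cy"],np.round(f["R"],3),np.round(ray(f,0,0)[0],3))
s=read_state();print(s["t"],s["tool_pos"],np.round(s["eef_rot"],3),s["finger_gap"])
E
```

```text
top 524.0385621852314 307.20411564985335 235.64167595070558 [[-0.013 -1.     0.009]
 [-0.987  0.011 -0.163]
 [ 0.163 -0.011 -0.987]] [0.355 0.178 1.249]
side 466.5227461859264 321.00439262561775 247.1709200593735 [[-0.963 -0.271  0.013]
 [-0.178  0.594 -0.785]
 [ 0.205 -0.758 -0.62 ]] [0.375 0.92  0.669]
0.1 [ 0.18324332 -0.59698603  0.23032303] [[-0.956 -0.293 -0.001]
 [-0.293  0.956  0.002]
 [ 0.     0.002 -1.   ]] 0.0853772439919199
```

View pics/top0.png

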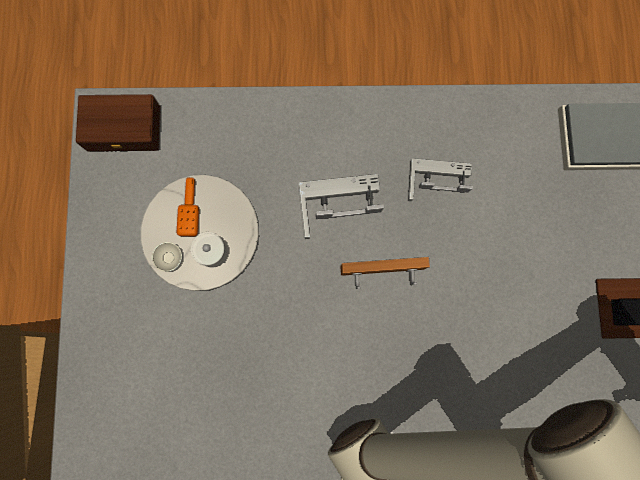

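View pics/side0.png

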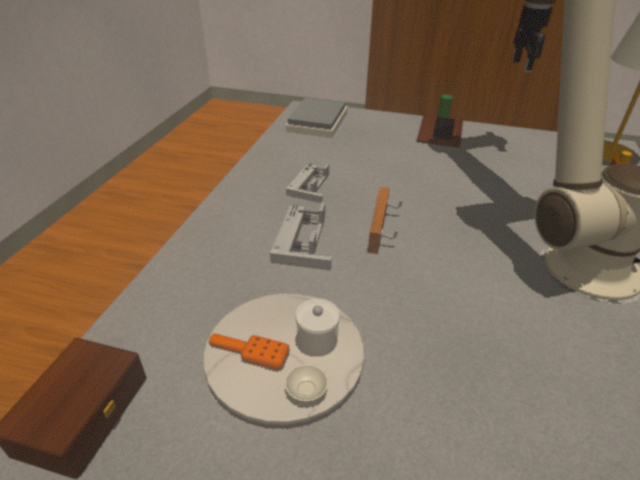

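The top view shows the larger fixture at u 299–383, v 175–238, and the small look-alike at u 408–473. The board is at u 341–430, v 257–275, with its hooks toward the robot. Next I'll measure edges and view an enlarged crop.

```bash
python3 - <<'E'
from h import *
f=grab_frame("top");im=f["img"]
c=im[165:295,290:440]; cv2.imwrite("pics/crop.png",cv2.resize(c,None,fx=4.6,fy=4.6,interpolation=cv2.INTER_NEAREST)[:600])
hsv=cv2.cvtColor(im,cv2.COLOR_BGR2HSV)
m=cv2.inRange(hsv,(3,90,120),(20,255,255)); m[:240]=0;m[290:]=0;m[:,:330]=0;m[:,440:]=0
p=cv2.findNonZero(m);r=cv2.minAreaRect(p);b=cv2.boxPoints(r);print("board",len(p),r)
for q in b: print(q,np.round(onz(f,q[0],q[1],.06),4))
g=cv2.inRange(hsv,(0,0,150),(180,60,255)); g[:170]=0;g[245:]=0;g[:,:295]=0;g[:,390:]=0
n,l,st,ce=cv2.connectedComponentsWithStats(g);print(st[st[:,4]>10])
E
```

```text
board 878 ((385.572265625, 264.5467834472656), (10.182708740234375, 86.86263275146484), 86.05481719970703)
[341.8936  262.45566] [0.4885 0.0862 0.06  ]
[428.55038 256.47934] [ 0.4999 -0.1127  0.06  ]
[429.25095 266.6379 ] [ 0.4765 -0.1131  0.06  ]
[342.59415 272.61423] [0.4653 0.0851 0.06  ]
[[     0      0    640    480 305616]
 [   298    174     82     63   1327]
 [   367    204     17      6     61]
 [   316    209     49      7    175]]
```

View pics/crop.png

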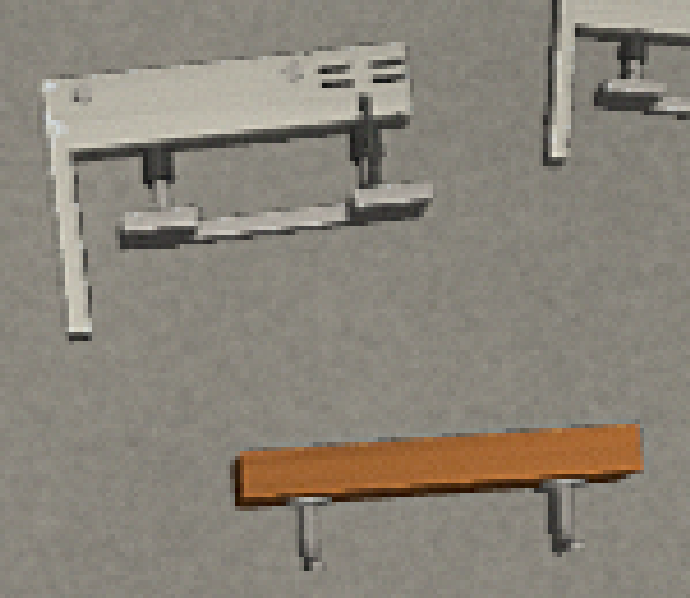

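```bash
cat > meas.py <<'E'
from h import *
def line(f,pts,z):
    P=np.array([onz(f,u,v,z)[:2] for u,v in pts],np.float32)
    vx,vy,x,y=cv2.fitLine(P,cv2.DIST_HUBER,0,.001,.001).ravel(); return np.array([x,y]),np.array([vx,vy])
def edge(g,u,v,du,dv,n=6):
    "subpixel strongest edge around (u,v) along (du,dv)"
    s=np.arange(-n/2,n/2+.01,.1); q=cv2.remap(g,(u+s*du).astype(np.float32)[None],(v+s*dv).astype(np.float32)[None],cv2.INTER_LINEAR)[0]
    d=np.abs(np.convolve(q,np.r_[np.ones(8),-np.ones(8)],'same')); d[:8]=0;d[-8:]=0; w=d**4; return (s*w).sum()/w.sum()
def ed(f,a,b,vert,z,n=6):
    "line through edge between pixel points a,b; vert: near-vertical edge"
    g=f["img"].astype(np.float32).sum(2)/3
    pts=[]
    for k in np.linspace(.1,.9,25):
        u=a[0]+k*(b[0]-a[0]);v=a[1]+k*(b[1]-a[1])
        e=edge(g,u,v,1,0,n) if vert else edge(g,u,v,0,1,n)
        pts.append((u+e,v) if vert else (u,v+e))
    return line(f,pts,z)
def cr(p): return 290+p[0]/4.6-.5,165+p[1]/4.6-.5
def inter(A,B):
    k=np.linalg.solve(np.c_[A[1],-B[1]],B[0]-A[0]); return A[0]+k[0]*A[1]
def ang(L):
    return np.degrees(np.arctan(L[1][1]/L[1][0]))
E
python3 - <<'E'
from meas import *
f=grab_frame("top")
E=dict(rear=((60,80),(395,43),0,.03),front=((80,155),(345,124),0,.03),left=((45,90),(66,325),1,.03),inner=((76,165),(91,325),1,.03),tip=((69,332),(90,332),0,.03),right=((406,45),(410,115),1,.03),
 bback=((245,450),(640,423),0,.06),bfront=((245,500),(640,473),0,.06),bleft=((240,455),(240,500),1,.06),bright=((641,425),(641,470),1,.06))
L={k:ed(f,cr(a),cr(b),v,z) for k,(a,b,v,z) in E.items()}
for k,l in L.items(): print(k,np.round(l[0],4),"ang",round(ang(l),2))
for a,b in(("rear","left"),("rear","right"),("left","tip"),("inner","tip"),("inner","front"),("front","right"),("bback","bleft"),("bback","bright"),("bfront","bleft"),("bfront","bright")):
    print(a,b,np.round(inter(L[a],L[b]),4))
E
```

```text
rear [0.6964 0.086 ] ang -84.44
front [0.6567 0.0851] ang -84.37
left [0.621  0.1764] ang 5.58
inner [0.5963 0.1636] ang 6.34
tip [0.5534 0.1652] ang 88.7
right [ 0.6813 -0.0077] ang 6.95
bback [ 0.4954 -0.0202] ang -86.15
bfront [ 0.468  -0.0198] ang -85.82
bleft [0.4752 0.0892] ang 0.86
bright [ 0.4881 -0.1141] ang -3.73
rear left [0.687  0.1829]
rear right [ 0.7052 -0.0048]
left tip [0.5535 0.1698]
inner tip [0.5533 0.1588]
inner front [0.6484 0.1693]
front right [ 0.6661 -0.0096]
bback bleft [0.4881 0.0894]
bback bright [ 0.5018 -0.115 ]
bfront bleft [0.4601 0.089 ]
bfront bright [ 0.4749 -0.1133]
```

Request:
jog_arm:
  targets: [8.5, -22.9, 23.5, 0, 0, 0, -38.5, 8.5, -22.9, 23.5, 0, 0, 0, -38.5, 8.5, -22.9, 23.5, 0, 0, 0, -38.5, 8.5, -22.9, 23.5, 0, 0, 0, -38.5, 8.5, -22.9, 23.5, 0, 0, 0, -38.5, 8.5, -22.9, 23.5, 0, 0, 0, -38.5, 8.5, -45.8, 47, 5, 0, 0, -76.9, 8.5, -45.8, 47, 5, 0, 0, -76.9, 8.5, -45.8, 47, 5, 0, 0, -76.9, 8.5, -45.8, 47, 5, 0, 0, -76.9, 8.5, -45.8, 47, 5, 0, 0, -76.9, 8.5, -45.8, 47, 5, 0, 0, -76.9]

```text
t: 1.2
tool_pos: [0.4114, -0.1524, 0.2008]
eef_rot: [[0.074, -0.997, 0.001], [-0.997, -0.074, 0.0], [0.0, -0.001, -1.0]]
force: [-0.1, -0.5, 0.7]
finger_gap: 0.0851
grasp_force: 0.0
```

```bash
cat > go.py <<'E'
from h import *
from scipy.spatial.transform import Rotation as Ro
def go(x,y,z,yaw):
    "tool shift (cm) and turn (deg) to TCP x,y,z, tool pointing down, tool y at yaw+180 deg"
    s=read_state();R=np.array(s["eef_rot"]);a=np.radians(yaw+180)
    ty=np.array([np.cos(a),np.sin(a),0]);tz=np.array([0,0,-1.]);D=np.c_[np.cross(ty,tz),ty,tz]
    print("t",round(s["t"],2),"pos",np.round(s["tool_pos"],4),"F",np.round(s["force"],2),"M",np.round(s["ft_torque"],3),"gap",round(s["finger_gap"],4),"grip",s["grasp_force"])
    print("shift",np.round(R.T@(np.array([x,y,z])-s["tool_pos"])*100,2),"turn",np.round(Ro.from_matrix(R.T@D).as_rotvec(degrees=True),2))
E
python3 -c "
from go import *
go(.4832,-.0135,.12,3.9)"
```

```text
t 1.2 pos [ 0.4114 -0.1524  0.2008] F [-0.05 -0.55  0.68] M [-0.02  -0.088 -0.029] gap 0.0851 grip 0.0
shift [-13.32  -8.18   8.09] turn [-0.05 -0.    0.36]
```

Request:
jog_arm:
  targets: [8.5, -13.3, -8.2, 8.1, 0, 0, 0.4, 8.5, -13.3, -8.2, 8.1, 0, 0, 0.4, 8.5, -13.3, -8.2, 8.1, 0, 0, 0.4, 8.5, -13.3, -8.2, 8.1, 0, 0, 0.4, 8.5, -13.3, -8.2, 8.1, 0, 0, 0.4, 8.5, -13.3, -8.2, 8.1, 0, 0, 0.4, 8.5, -13.3, -8.2, 8.1, 0, 0, 0.4, 8.5, -13.3, -8.2, 8.1, 0, 0, 0.4]

```text
t: 1.87
tool_pos: [0.4834, -0.0168, 0.1203]
eef_rot: [[0.061, -0.998, 0.0], [-0.998, -0.061, 0.0], [-0.0, -0.0, -1.0]]
force: [-0.1, -0.2, -0.2]
finger_gap: 0.0851
grasp_force: 0.0
```

```bash
python3 -c "
from go import *
go(.4832,-.0135,.022,3.9)"
```

```text
t 1.87 pos [ 0.4834 -0.0168  0.1203] F [-0.08 -0.18 -0.17] M [-0.008  0.02   0.041] gap 0.0851 grip 0.0
shift [-0.33  0.    9.83] turn [-0.02  0.   -0.38]
```

Request:
jog_arm:
  targets: [8.5, -0.3, 0, 6, 0, 0, -0.4, 8.5, -0.3, 0, 6, 0, 0, -0.4, 8.5, -0.3, 0, 9.8, 0, 0, -0.4, 8.5, -0.3, 0, 9.8, 0, 0, -0.4, 8.5, -0.3, 0, 9.8, 0, 0, -0.4, 8.5, -0.3, 0, 9.8, 0, 0, -0.4, 4, -0.3, 0, 9.8, 0, 0, -0.4, 4, -0.3, 0, 9.8, 0, 0, -0.4, 4, -0.3, 0, 9.8, 0, 0, -0.4, 4, -0.3, 0, 9.8, 0, 0, -0.4, 4, -0.3, 0, 9.8, 0, 0, -0.4, 4, -0.3, 0, 9.8, 0, 0, -0.4]
  newtons: 40

```text
t: 2.87
tool_pos: [0.4836, -0.013, 0.0221]
eef_rot: [[0.069, -0.998, 0.001], [-0.998, -0.069, 0.0], [-0.0, -0.001, -1.0]]
force: [0.3, -0.7, 0.6]
finger_gap: 0.0399
grasp_force: 0.0
```

Request:
jog_arm:
  targets: [1.5, 0, 0, 0, 0, 0, 0, 1.5, 0, 0, 0, 0, 0, 0, 1.5, 0, 0, 0, 0, 0, 0, 1.5, 0, 0, 0, 0, 0, 0, 1.5, 0, 0, 0, 0, 0, 0, 1.5, 0, 0, 0, 0, 0, 0, 1.5, 0, 0, 0, 0, 0, 0, 1.5, 0, 0, 0, 0, 0, 0]
  newtons: 60

```text
t: 3.53
tool_pos: [0.4838, -0.0129, 0.0219]
eef_rot: [[0.069, -0.998, 0.001], [-0.998, -0.069, 0.0], [-0.0, -0.001, -1.0]]
force: [-0.0, 0.6, 3.8]
finger_gap: 0.0233
grasp_force: 59.7
```

```bash
python3 - <<'E'
from go import *
go(.4832,-.0135,.024,5.6)
for n,b in(("top",(165,295,290,440)),("side",(150,300,260,440))):
    f=grab_frame(n); c=f["img"][b[0]:b[1],b[2]:b[3]]; cv2.imwrite(f"pics/{n}1.png",cv2.resize(c,None,fx=4,fy=4,interpolation=cv2.INTER_CUBIC))
E
```

```text
t 3.53 pos [ 0.4838 -0.0129  0.0219] F [-0.03  0.57  3.8 ] M [ 0.304  0.013 -0.06 ] gap 0.0233 grip 59.70042943954468
shift [ 0.05  0.07 -0.21] turn [-0.04  0.01 -1.63]
```

View pics/side1.png

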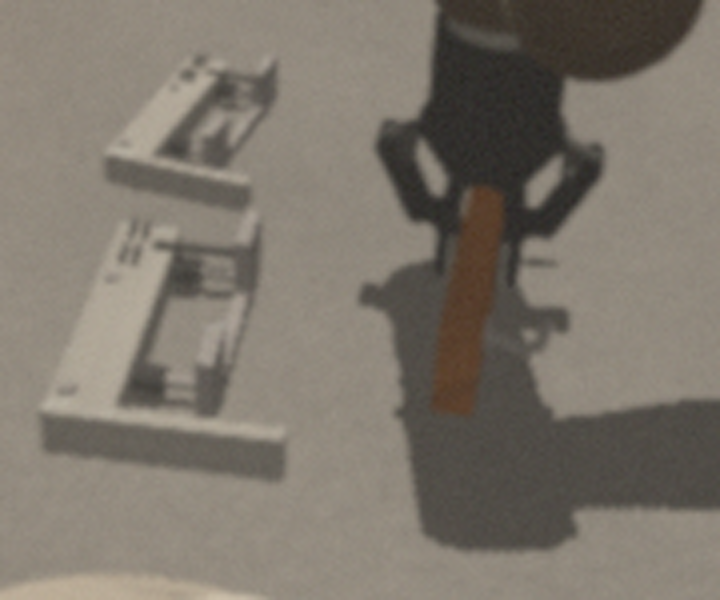

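Board held at the middle, between the two hooks, and standing upright. In the side crop it runs from (485,190) to (455,410). Next I carry it to just in front of the plate, clear of the stop.

```bash
python3 -c "
from go import *
go(.5794,.0497,.025,5.6)"
```

```text
t 3.63 pos [ 0.4838 -0.0129  0.022 ] F [0.57 1.15 3.39] M [ 0.301  0.012 -0.09 ] gap 0.0233 grip 59.73756730556488
shift [-5.59 -9.97 -0.3 ] turn [-0.04  0.01 -1.63]
```

Request:
jog_arm:
  targets: [1.5, 0, 0, -0.3, 0, 0, 0, 1.5, 0, 0, -0.3, 0, 0, 0, 1.5, -1.4, -2.5, -0.3, 0, 0, -0.4, 1.5, -2.8, -5, -0.3, 0, 0, -0.8, 1.5, -4.2, -7.5, -0.3, 0, 0, -1.2, 1.5, -5.2, -9.3, -0.3, 0, 0, -1.6, 1.5, -5.6, -10, -0.3, 0, 0, -1.6, 1.5, -5.6, -10, -0.3, 0, 0, -1.6, 1.5, -5.6, -10, 0, 0, 0, -1.6, 1.5, -5.6, -10, 0, 0, 0, -1.6, 1.5, -5.6, -10, 0, 0, 0, -1.6, 1.5, -5.6, -10, 0, 0, 0, -1.6]

```text
t: 4.63
tool_pos: [0.5785, 0.0493, 0.022]
eef_rot: [[0.096, -0.995, -0.0], [-0.995, -0.096, 0.0], [-0.0, 0.0, -1.0]]
force: [-0.3, 2.1, 0.9]
finger_gap: 0.0235
grasp_force: 59.9
```

```bash
python3 - <<'E'
from go import *
go(.5884,.0606,.022,5.6)
f=grab_frame("top"); c=f["img"][165:265,290:430]; cv2.imwrite("pics/top2.png",cv2.resize(c,None,fx=5,fy=5,interpolation=cv2.INTER_CUBIC))
E
```

```text
t 4.63 pos [0.5785 0.0493 0.022 ] F [-0.34  2.13  0.9 ] M [ 0.416  0.186 -0.035] gap 0.0235 grip 59.92725133895874
shift [-1.03 -1.09  0.  ] turn [ 0.03  0.01 -0.07]
```

View pics/top2.png

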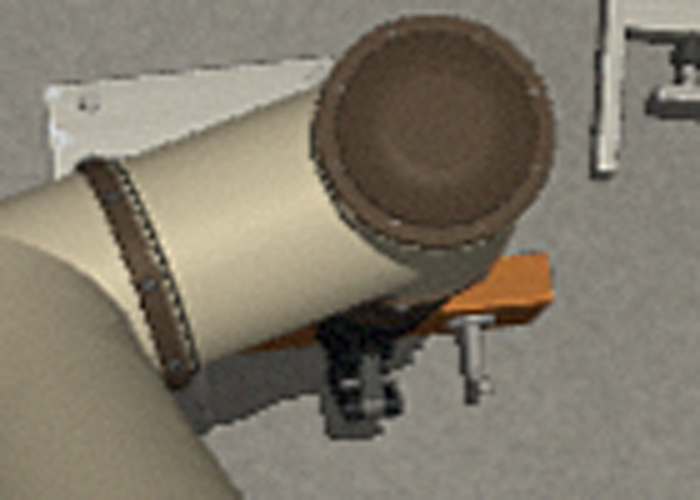

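Top view is mostly hidden by the wrist; the board's right back corner shows at crop (550,255), about px (400,216). I'll go left by feel, toward the stop.

Request:
jog_arm:
  targets: [1.5, -0.3, -0.3, 0, 0, 0, 0, 1.5, -0.6, -0.6, 0, 0, 0, 0, 1.5, -0.7, -0.8, 0, 0, 0, 0, 1.5, -0.7, -0.8, 0, 0, 0, 0, 1.5, -0.7, -0.8, 0, 0, 0, 0, 1.5, -0.7, -0.8, 0, 0, 0, 0]

```text
t: 5.18
tool_pos: [0.5865, 0.0572, 0.022]
eef_rot: [[0.097, -0.995, -0.001], [-0.995, -0.097, -0.0], [0.0, 0.001, -1.0]]
force: [-3.0, -3.2, 4.3]
finger_gap: 0.0233
grasp_force: 60.5
```

Request:
jog_arm:
  targets: [1.5, -0.05, 0, 0, 0, 0, 0, 1.5, -0.1, 0, 0, 0, 0, 0, 1.5, -0.1, 0, 0, 0, 0, 0, 1.5, -0.1, 0, 0, 0, 0, 0]

```text
t: 5.52
tool_pos: [0.5869, 0.0583, 0.022]
eef_rot: [[0.097, -0.995, 0.001], [-0.995, -0.097, -0.0], [0.0, -0.001, -1.0]]
force: [-1.3, -4.4, 4.8]
finger_gap: 0.0234
grasp_force: 60.5
```

```bash
python3 - <<'E'
from go import *
go(.5884,.0606,.022,5.6)
f=grab_frame("side"); c=f["img"][190:290,260:410]; cv2.imwrite("pics/side3.png",cv2.resize(c,None,fx=5,fy=5,interpolation=cv2.INTER_CUBIC))
E
```

```text
t 5.52 pos [0.5869 0.0583 0.022 ] F [-1.28 -4.41  4.77] M [-1.165  0.366  0.048] gap 0.0234 grip 60.50054848194122
shift [-0.22 -0.17 -0.  ] turn [-0.03 -0.01 -0.03]
```

View pics/side3.png

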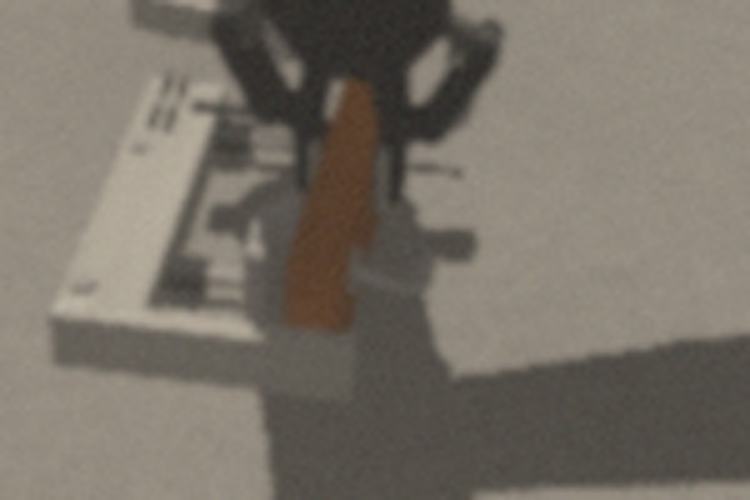

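Side view: the board stands beside the stop arm, its left end just at the arm's inner edge near crop (320,330); the pointer is at (195,105), still ahead of the ribs. I'll keep feeling leftward.

Request:
jog_arm:
  targets: [1.5, -0.05, 0, 0, 0, 0, 0, 1.5, -0.1, 0, 0, 0, 0, 0, 1.5, -0.1, 0, 0, 0, 0, 0, 1.5, -0.1, 0, 0, 0, 0, 0]

```text
t: 5.9
tool_pos: [0.587, 0.0596, 0.022]
eef_rot: [[0.097, -0.995, 0.001], [-0.995, -0.097, 0.0], [-0.0, -0.001, -1.0]]
force: [0.3, -4.1, 5.4]
finger_gap: 0.0234
grasp_force: 60.6
```

Request:
jog_arm:
  targets: [1.5, -0.05, 0, 0, 0, 0, 0, 1.5, -0.1, 0, 0, 0, 0, 0, 1.5, -0.1, 0, 0, 0, 0, 0, 1.5, -0.1, 0, 0, 0, 0, 0]

```text
t: 6.23
tool_pos: [0.5868, 0.0607, 0.022]
eef_rot: [[0.097, -0.995, 0.001], [-0.995, -0.097, 0.0], [-0.0, -0.001, -1.0]]
force: [1.1, -3.9, 4.5]
finger_gap: 0.0233
grasp_force: 60.5
```

Request:
jog_arm:
  targets: [1.5, -0.05, 0, -0.02, 0, 0, 0, 1.5, -0.1, 0, -0.02, 0, 0, 0, 1.5, -0.1, 0, -0.02, 0, 0, 0, 1.5, -0.1, 0, -0.02, 0, 0, 0]

```text
t: 6.57
tool_pos: [0.5865, 0.0617, 0.022]
eef_rot: [[0.097, -0.995, 0.001], [-0.995, -0.097, 0.0], [-0.0, -0.001, -1.0]]
force: [1.5, -3.3, 4.2]
finger_gap: 0.0233
grasp_force: 60.3
```

Request:
jog_arm:
  targets: [1.5, -0.05, 0, 0, 0, 0, 0, 1.5, -0.1, 0, 0, 0, 0, 0, 1.5, -0.1, 0, 0, 0, 0, 0, 1.5, -0.1, 0, 0, 0, 0, 0]

```text
t: 6.9
tool_pos: [0.5865, 0.0618, 0.022]
eef_rot: [[0.097, -0.995, 0.0], [-0.995, -0.097, -0.001], [0.001, -0.0, -1.0]]
force: [2.3, -7.9, 3.9]
finger_gap: 0.0235
grasp_force: 60.4
```

Force toward the stop rose to about 8 N and the motion halted, so the left end is on the stop. Now I'll move forward onto the plate.

Request:
jog_arm:
  targets: [1.5, 0, -0.2, 0, 0, 0, 0, 1.5, 0, -0.4, 0, 0, 0, 0, 1.5, 0, -0.6, 0, 0, 0, 0, 1.5, 0, -0.8, 0, 0, 0, 0, 1.5, 0, -0.8, 0, 0, 0, 0, 1.5, 0, -0.8, 0, 0, 0, 0]

```text
t: 7.4
tool_pos: [0.5894, 0.062, 0.0221]
eef_rot: [[0.097, -0.995, -0.01], [-0.995, -0.097, -0.003], [0.002, 0.011, -1.0]]
force: [-8.6, -3.5, 13.6]
finger_gap: 0.0236
grasp_force: 61.7
```

Request:
jog_arm:
  targets: [1.5, 0, -0.2, 0, 0, 0, 0, 1.5, 0, -0.4, 0, 0, 0, 0, 1.5, 0, -0.5, 0, 0, 0, 0, 1.5, 0, -0.5, 0, 0, 0, 0, 1.5, 0, -0.5, 0, 0, 0, 0]

```text
t: 7.82
tool_pos: [0.5941, 0.0624, 0.0221]
eef_rot: [[0.097, -0.995, -0.011], [-0.995, -0.097, -0.003], [0.002, 0.011, -1.0]]
force: [-9.2, -2.7, 14.0]
finger_gap: 0.0233
grasp_force: 61.8
```

```bash
python3 - <<'E'
from go import *
go(.6083,.0626,.022,5.6)
f=grab_frame("side"); c=f["img"][190:290,260:410]; cv2.imwrite("pics/side4.png",cv2.resize(c,None,fx=5,fy=5,interpolation=cv2.INTER_CUBIC))
E
```

```text
t 7.82 pos [0.5941 0.0624 0.0221] F [-9.22 -2.75 14.02] M [-0.752  3.011  0.233] gap 0.0233 grip 61.799633502960205
shift [ 0.12 -1.42 -0.01] turn [ 0.64 -0.11 -0.05]
```

View pics/side4.png

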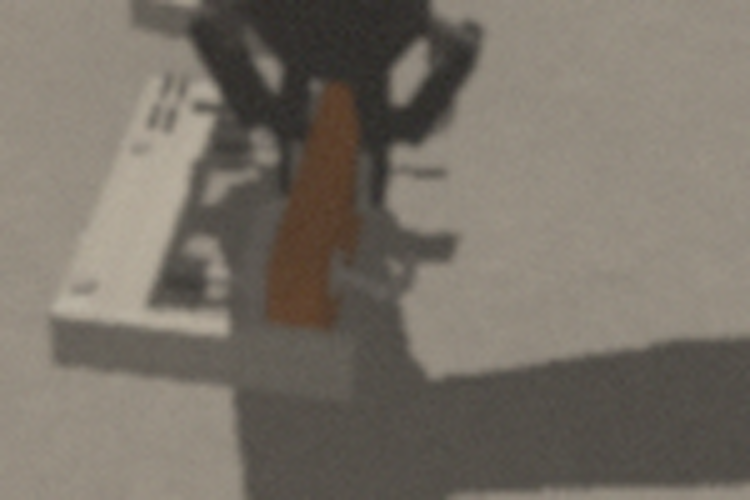

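Side view: the board slides along the stop and the pointer, at crop (200,105), hasn't moved. The 14 N vertical load makes the 9 N drag, so I'll ease upward slightly.

Request:
jog_arm:
  targets: [1.5, 0, 0, -0.05, 0, 0, 0, 1.5, 0, 0, -0.1, 0, 0, 0, 1.5, 0, 0, -0.1, 0, 0, 0, 1.5, 0, 0, -0.1, 0, 0, 0]

```text
t: 8.2
tool_pos: [0.5946, 0.0625, 0.0221]
eef_rot: [[0.097, -0.995, -0.01], [-0.995, -0.097, -0.003], [0.002, 0.01, -1.0]]
force: [-7.4, -3.4, 7.1]
finger_gap: 0.0233
grasp_force: 60.8
```

Request:
jog_arm:
  targets: [1.5, 0, 0, -0.05, 0, 0, 0, 1.5, 0, 0, -0.1, 0, 0, 0, 1.5, 0, 0, -0.1, 0, 0, 0, 1.5, 0, 0, -0.1, 0, 0, 0]

```text
t: 8.53
tool_pos: [0.5951, 0.0626, 0.0221]
eef_rot: [[0.097, -0.995, -0.009], [-0.995, -0.097, -0.002], [0.001, 0.009, -1.0]]
force: [-4.2, -4.7, 1.7]
finger_gap: 0.0234
grasp_force: 60.2
```

Request:
jog_arm:
  targets: [1.5, 0, -0.1, 0, 0, 0, 0, 1.5, 0, -0.2, 0, 0, 0, 0, 1.5, 0, -0.3, 0, 0, 0, 0, 1.5, 0, -0.3, 0, 0, 0, 0, 1.5, 0, -0.3, 0, 0, 0, 0]

```text
t: 8.95
tool_pos: [0.5981, 0.0629, 0.0221]
eef_rot: [[0.097, -0.995, -0.009], [-0.995, -0.097, -0.002], [0.001, 0.009, -1.0]]
force: [-3.7, -4.0, 1.5]
finger_gap: 0.0233
grasp_force: 60.2
```

Request:
jog_arm:
  targets: [1.5, 0, 0, 0, 0.5, 0, 0, 1.5, 0, 0, 0, 0.5, 0, 0, 1.5, 0, 0, 0, 0.5, 0, 0, 1.5, 0, 0, 0, 0.5, 0, 0]

```text
t: 9.28
tool_pos: [0.5985, 0.0629, 0.022]
eef_rot: [[0.097, -0.995, 0.0], [-0.995, -0.097, -0.001], [0.001, -0.0, -1.0]]
force: [-3.6, -4.4, 0.6]
finger_gap: 0.0232
grasp_force: 59.8
```

Request:
jog_arm:
  targets: [1.5, 0, -0.1, 0, 0, 0, 0, 1.5, 0, -0.2, 0, 0, 0, 0, 1.5, 0, -0.3, 0, 0, 0, 0, 1.5, 0, -0.3, 0, 0, 0, 0, 1.5, 0, -0.3, 0, 0, 0, 0]

```text
t: 9.7
tool_pos: [0.6007, 0.0631, 0.022]
eef_rot: [[0.097, -0.995, -0.001], [-0.995, -0.097, -0.002], [0.002, 0.002, -1.0]]
force: [-5.6, -4.1, 2.5]
finger_gap: 0.0233
grasp_force: 60.1
```

Request:
jog_arm:
  targets: [1.5, 0, -0.1, 0, 0, 0, 0, 1.5, 0, -0.2, 0, 0, 0, 0, 1.5, 0, -0.3, 0, 0, 0, 0, 1.5, 0, -0.3, 0, 0, 0, 0, 1.5, 0, -0.3, 0, 0, 0, 0]

```text
t: 10.12
tool_pos: [0.6026, 0.0633, 0.022]
eef_rot: [[0.097, -0.995, -0.003], [-0.995, -0.097, -0.002], [0.002, 0.004, -1.0]]
force: [-7.4, -4.1, 3.9]
finger_gap: 0.0236
grasp_force: 60.4
```

```bash
python3 - <<'E'
from go import *
go(.6083,.0626,.022,5.6)
f=grab_frame("side"); c=f["img"][190:290,260:410]; cv2.imwrite("pics/side5.png",cv2.resize(c,None,fx=5,fy=5,interpolation=cv2.INTER_CUBIC))
E
```

```text
t 10.12 pos [0.6026 0.0633 0.022 ] F [-7.39 -4.14  3.92] M [-0.737  2.128  0.411] gap 0.0236 grip 60.35310208797455
shift [ 0.13 -0.56 -0.  ] turn [ 0.21 -0.1  -0.05]
```

View pics/side5.png

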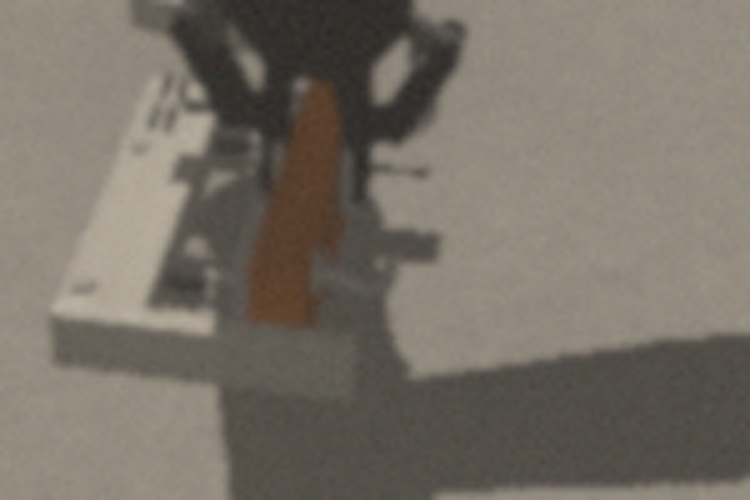

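Contact reached: the push force now rises about 1 N/mm, and the pointer tip (crop ~(187,105)) has started moving toward the ribs. I'll press further.

Request:
jog_arm:
  targets: [1.5, 0, -0.1, -0.02, 0.1, 0, 0, 1.5, 0, -0.2, -0.03, 0.2, 0, 0, 1.5, 0, -0.3, -0.05, 0.3, 0, 0, 1.5, 0, -0.4, -0.05, 0.4, 0, 0, 1.5, 0, -0.4, -0.05, 0.4, 0, 0, 1.5, 0, -0.4, -0.05, 0.4, 0, 0]

```text
t: 10.67
tool_pos: [0.6051, 0.0635, 0.022]
eef_rot: [[0.097, -0.995, 0.0], [-0.995, -0.097, -0.002], [0.002, 0.0, -1.0]]
force: [-10.4, -2.4, 4.2]
finger_gap: 0.0232
grasp_force: 60.4
```

Request:
jog_arm:
  targets: [1.5, 0, -0.1, -0.02, 0.1, 0, 0, 1.5, 0, -0.2, -0.03, 0.2, 0, 0, 1.5, 0, -0.3, -0.05, 0.3, 0, 0, 1.5, 0, -0.4, -0.05, 0.3, 0, 0, 1.5, 0, -0.4, -0.05, 0.3, 0, 0, 1.5, 0, -0.4, -0.05, 0.3, 0, 0]

```text
t: 11.17
tool_pos: [0.6074, 0.0637, 0.022]
eef_rot: [[0.097, -0.995, 0.001], [-0.995, -0.097, -0.003], [0.003, -0.001, -1.0]]
force: [-12.1, -3.0, 5.4]
finger_gap: 0.0232
grasp_force: 60.6
```

```bash
python3 - <<'E'
from go import *
go(.6083,.0626,.022,5.6)
f=grab_frame("side"); im=f["img"]
o=np.array([.6083,.0626,0]);c,s=np.cos(np.radians(5.6)),np.sin(np.radians(5.6))
W=lambda x,y,z:o+np.array([c*x-s*y,s*x+c*y,z])
for n,p in dict(rest=(.062,-.055,.033),r1=(.07,-.055,.033),mid=(.074,-.055,.033),r2=(.078,-.055,.033)).items():
    u,v=proj(f,W(*p)); print(n,round((u-270)*13,0),round((v-195)*13,0))
cv2.imwrite("pics/side6.png",cv2.resize(im[195:235,270:330],None,fx=13,fy=13,interpolation=cv2.INTER_CUBIC))
cv2.imwrite("pics/rest6.png",cv2.resize(cv2.imread("pics/side0.png")[195:235,270:330],None,fx=13,fy=13,interpolation=cv2.INTER_CUBIC))
E
```

```text
t 11.17 pos [0.6074 0.0637 0.022 ] F [-12.08  -3.03   5.37] M [-0.373  3.731  0.626] gap 0.0232 grip 60.5966591835022
shift [ 0.12 -0.08 -0.  ] turn [-0.07 -0.15 -0.03]
rest 384.0 191.0
r1 343.0 186.0
mid 322.0 184.0
r2 301.0 182.0
```

View pics/side6.png

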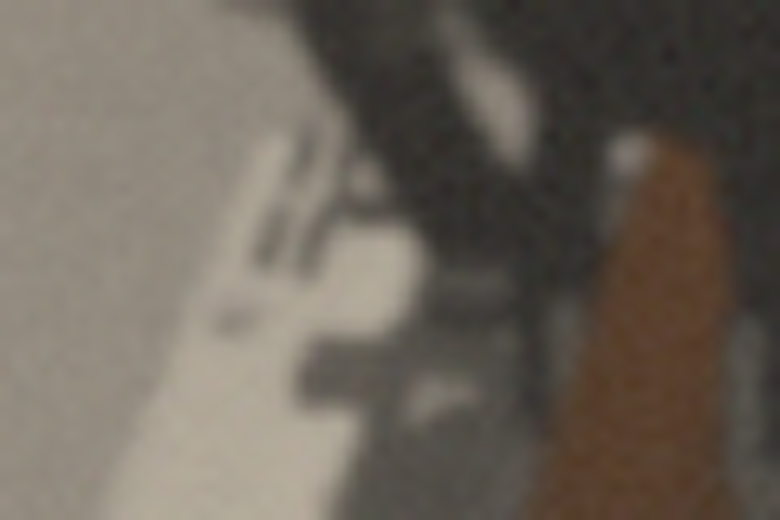

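The tip has just reached the first rib pair, at about (335,200) in the crop; the second pair is near x≈287, so about 4 mm remain. The z-moment is growing with load at ~47 mm lever, which means the left pad carries most of it. I'll turn the board slightly counter-clockwise to square it.

Request:
jog_arm:
  targets: [1.5, 0, 0, 0, 0, 0, -0.3, 1.5, 0, 0, 0, 0, 0, -0.3, 1.5, 0, 0, 0, 0, 0, -0.3, 1.5, 0, 0, 0, 0, 0, -0.3]

```text
t: 11.55
tool_pos: [0.6077, 0.0637, 0.022]
eef_rot: [[0.101, -0.995, 0.002], [-0.995, -0.101, -0.002], [0.002, -0.002, -1.0]]
force: [-12.2, -1.9, 4.9]
finger_gap: 0.0235
grasp_force: 60.5
```

```bash
python3 -c "
from go import *
go(.6083,.0626,.022,5.6);s=read_state();print(np.round(s['eef_rot'],4))"
```

```text
t 11.55 pos [0.6077 0.0637 0.022 ] F [-12.16  -1.87   4.89] M [-0.42   3.553  0.38 ] gap 0.0235 grip 60.50047695636749
shift [ 0.12 -0.05  0.01] turn [-0.11 -0.14  0.21]
[[ 0.1013 -0.9949  0.0021]
 [-0.9949 -0.1013 -0.0022]
 [ 0.0024 -0.0019 -1.    ]]
```

Request:
jog_arm:
  targets: [1.5, -0.02, -0.1, -0.01, 0.1, 0, -0.2, 1.5, -0.04, -0.2, -0.02, 0.2, 0, -0.2, 1.5, -0.05, -0.3, -0.03, 0.3, 0, -0.2, 1.5, -0.05, -0.4, -0.05, 0.3, 0, -0.2, 1.5, -0.05, -0.4, -0.05, 0.3, 0, -0.2, 1.5, -0.05, -0.4, -0.05, 0.3, 0, -0.2]

```text
t: 12.05
tool_pos: [0.6096, 0.0639, 0.022]
eef_rot: [[0.103, -0.995, 0.003], [-0.995, -0.103, -0.003], [0.003, -0.002, -1.0]]
force: [-14.2, -3.3, 6.6]
finger_gap: 0.0234
grasp_force: 60.8
```

```bash
python3 -c "
from go import *
go(.6083,.0626,.022,5.6);s=read_state();print(np.round(s['eef_rot'],4))"
```

```text
t 12.05 pos [0.6096 0.0639 0.022 ] F [-14.19  -3.27   6.63] M [-0.524  4.461  0.252] gap 0.0234 grip 60.81081748008728
shift [0.11 0.14 0.  ] turn [-0.14 -0.17  0.31]
[[ 0.103  -0.9947  0.0027]
 [-0.9947 -0.103  -0.0028]
 [ 0.003  -0.0024 -1.    ]]
```

Request:
jog_arm:
  targets: [1.5, 0, -0.05, -0.02, -0.1, 0, -0.1, 1.5, 0, -0.1, -0.05, -0.1, 0, -0.1, 1.5, 0, -0.15, -0.05, -0.1, 0, -0.1, 1.5, 0, -0.15, -0.05, -0.1, 0, -0.1, 1.5, 0, -0.15, -0.05, -0.1, 0, -0.1]

```text
t: 12.47
tool_pos: [0.6108, 0.064, 0.022]
eef_rot: [[0.104, -0.995, 0.001], [-0.995, -0.104, -0.003], [0.003, -0.0, -1.0]]
force: [-14.7, -2.1, 3.2]
finger_gap: 0.0235
grasp_force: 60.6
```

```bash
python3 - <<'E'
from go import *
go(.6083,.0626,.022,5.6);print(np.round(read_state()["eef_rot"],4))
a=np.mean([grab_frame("side")["img"][195:235,270:330].astype(float) for _ in range(5)],0).astype(np.uint8)
cv2.imwrite("pics/side7.png",cv2.resize(a,None,fx=13,fy=13,interpolation=cv2.INTER_CUBIC))
E
```

```text
t 12.47 pos [0.6108 0.064  0.022 ] F [-14.66  -2.08   3.17] M [-0.57   4.225  0.065] gap 0.0235 grip 60.58195888996124
shift [0.11 0.26 0.  ] turn [-0.02 -0.15  0.37]
[[ 1.040e-01 -9.946e-01  6.000e-04]
 [-9.946e-01 -1.040e-01 -2.700e-03]
 [ 2.700e-03 -3.000e-04 -1.000e+00]]
```

View pics/side7.png

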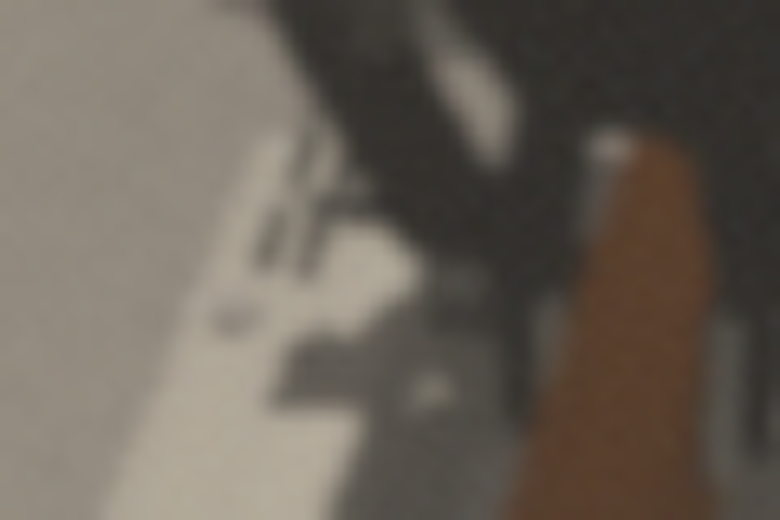

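The tip is now between the pairs, at about (318,200): first pair near 335, second near 287. The moment is nearly balanced, so the back is flush. The stop force is low at ~0.7 N, so I'll push left to make that contact certain.

Request:
jog_arm:
  targets: [1.5, -0.05, 0, 0, 0, 0, 0, 1.5, -0.1, 0, 0, 0, 0, 0, 1.5, -0.15, 0, 0, 0, 0, 0, 1.5, -0.15, 0, 0, 0, 0, 0]

```text
t: 13.05
tool_pos: [0.6108, 0.064, 0.022]
eef_rot: [[0.104, -0.995, 0.0], [-0.995, -0.104, -0.004], [0.004, 0.0, -1.0]]
force: [-13.0, -8.1, 2.6]
finger_gap: 0.0234
grasp_force: 60.6
```

Request:
jog_arm:
  targets: [1.5, -0.05, 0, 0, 0, 0, 0, 1.5, -0.1, 0, 0, 0, 0, 0, 1.5, -0.1, 0, 0, 0, 0, 0, 1.5, -0.1, 0, 0, 0, 0, 0]

```text
t: 13.38
tool_pos: [0.6108, 0.0642, 0.022]
eef_rot: [[0.104, -0.995, 0.0], [-0.995, -0.104, -0.005], [0.005, 0.0, -1.0]]
force: [-12.7, -11.2, 3.5]
finger_gap: 0.0236
grasp_force: 60.5
```

```bash
python3 -c "
from go import *
go(.6083,.0626,.022,5.6);print(np.round(read_state()['eef_rot'],4))"
```

```text
t 13.38 pos [0.6108 0.0642 0.022 ] F [-12.72 -11.24   3.54] M [-2.736  3.426  0.144] gap 0.0236 grip 60.500911474227905
shift [0.13 0.26 0.  ] turn [ 0.01 -0.29  0.35]
[[ 1.036e-01 -9.946e-01  3.000e-04]
 [-9.946e-01 -1.036e-01 -5.000e-03]
 [ 5.000e-03  2.000e-04 -1.000e+00]]
```

Request:
jog_arm:
  targets: [1.5, 0.05, 0, 0, 0, 0, 0, 1.5, 0.1, 0, 0, 0, 0, 0, 1.5, 0.1, 0, 0, 0, 0, 0, 1.5, 0.1, 0, 0, 0, 0, 0, 1.5, 0.1, 0, 0, 0, 0, 0]

```text
t: 13.8
tool_pos: [0.6108, 0.0641, 0.0221]
eef_rot: [[0.104, -0.995, 0.001], [-0.995, -0.104, -0.004], [0.004, -0.0, -1.0]]
force: [-12.7, -7.7, 2.9]
finger_gap: 0.0228
grasp_force: 60.4
```

```bash
python3 - <<'E'
from go import *
go(.6083,.0626,.022,5.6);print(np.round(read_state()["eef_rot"],4))
a=np.mean([grab_frame("side")["img"][200:220,284:304].astype(float) for _ in range(10)],0)
b=cv2.imread("pics/side0.png")[200:220,284:304].astype(float)
for n,i in(("rest",b),("now",a)):
    print(n)
    for r in range(5,15): print(200+r,i[r].mean(1).astype(int))
E
```

```text
t 13.8 pos [0.6108 0.0641 0.0221] F [-12.73  -7.74   2.94] M [-1.826  3.729  0.115] gap 0.0228 grip 60.37889778614044
shift [0.13 0.27 0.01] turn [-0.01 -0.23  0.35]
[[ 1.037e-01 -9.946e-01  5.000e-04]
 [-9.946e-01 -1.037e-01 -4.000e-03]
 [ 4.000e-03 -1.000e-04 -1.000e+00]]
rest
205 [129 129 130 130 131 136 138 140 130 110 117 124 115 116 125 130 131 133
 133 132]
206 [132 129 128 130 131 142 151 150 130 105 117 123 110 117 132 136 143 142
 140 139]
207 [132 132 130 131 136 146 152 146 124 104 123 120 108 121 143 153 157 154
 150 150]
208 [132 131 131 132 139 149 152 139 119 119 136 124 108 130 149 153 156 155
 155 148]
209 [132 131 134 135 143 151 149 138 127 130 142 126 121 139 144 141 141 145
 146 136]
210 [134 135 133 142 148 150 143 134 135 138 136 131 138 142 129 115 111 117
 119 115]
211 [134 133 135 146 153 150 132 118 131 133 126 132 149 144 124  98  87  91
  96  85]
212 [132 132 137 146 151 145 125 111 125 121 110 129 151 150 137 122 118 116
 106  86]
213 [134 135 138 149 151 138 116 114 126 113 104 133 152 155 153 152 150 144
 127  95]
214 [134 138 144 152 152 133 110 123 
[... 223 characters left out ...]
 48]
207 [136 136 135 135 139 150 158 152 127 109 126 122  89  62  52  50  49  49
  48  49]
208 [136 136 136 137 143 154 157 146 123 118 131 119  92  74  59  51  50  49
  49  49]
209 [136 137 137 139 148 156 156 146 128 124 123 106  92  84  65  51  50  49
  49  48]
210 [137 136 138 144 153 157 150 139 132 120 102  88  81  75  63  54  49  50
  49  48]
211 [137 137 140 149 157 155 136 123 130 122  96  91  92  84  77  68  58  50
  50  49]
212 [137 136 142 152 159 151 127 115 129 122 101 113 125 122 116 102  77  57
  49  48]
213 [137 139 145 156 156 142 116 119 131 117 108 132 151 154 152 138 109  78
  58  51]
214 [137 140 150 159 156 135 110 125 133 115 121 146 159 162 162 158 140 111
  81  62]
```

Tip has shifted 4.8 px from rest, against 4.77 px predicted for 12 mm, so it sits mid-gauge. Now hold.

Request:
jog_arm:
  targets: [1.5, 0, 0, 0, 0, 0, 0, 1.5, 0, 0, 0, 0, 0, 0, 1.5, 0, 0, 0, 0, 0, 0, 1.5, 0, 0, 0, 0, 0, 0, 1.5, 0, 0, 0, 0, 0, 0, 1.5, 0, 0, 0, 0, 0, 0, 1.5, 0, 0, 0, 0, 0, 0, 1.5, 0, 0, 0, 0, 0, 0, 1.5, 0, 0, 0, 0, 0, 0, 1.5, 0, 0, 0, 0, 0, 0, 1.5, 0, 0, 0, 0, 0, 0, 1.5, 0, 0, 0, 0, 0, 0]

```text
t: 15.3
tool_pos: [0.6108, 0.0642, 0.022]
eef_rot: [[0.104, -0.995, 0.0], [-0.995, -0.104, -0.004], [0.004, -0.0, -1.0]]
force: [-13.6, -7.4, 3.0]
finger_gap: 0.0232
grasp_force: 60.4
```

Request:
jog_arm:
  targets: [1.5, 0, 0, 0, 0, 0, 0, 1.5, 0, 0, 0, 0, 0, 0, 1.5, 0, 0, 0, 0, 0, 0, 1.5, 0, 0, 0, 0, 0, 0, 1.5, 0, 0, 0, 0, 0, 0, 1.5, 0, 0, 0, 0, 0, 0, 1.5, 0, 0, 0, 0, 0, 0, 1.5, 0, 0, 0, 0, 0, 0, 1.5, 0, 0, 0, 0, 0, 0, 1.5, 0, 0, 0, 0, 0, 0, 1.5, 0, 0, 0, 0, 0, 0, 1.5, 0, 0, 0, 0, 0, 0]

```text
t: 16.3
tool_pos: [0.6108, 0.0641, 0.022]
eef_rot: [[0.104, -0.995, 0.0], [-0.995, -0.104, -0.004], [0.004, -0.0, -1.0]]
force: [-12.2, -8.1, 3.2]
finger_gap: 0.0232
grasp_force: 60.4
```

Request:
jog_arm:
  targets: [1.5, 0, 0, 0, 0, 0, 0, 1.5, 0, 0, 0, 0, 0, 0, 1.5, 0, 0, 0, 0, 0, 0, 1.5, 0, 0, 0, 0, 0, 0, 1.5, 0, 0, 0, 0, 0, 0, 1.5, 0, 0, 0, 0, 0, 0, 1.5, 0, 0, 0, 0, 0, 0, 1.5, 0, 0, 0, 0, 0, 0, 1.5, 0, 0, 0, 0, 0, 0, 1.5, 0, 0, 0, 0, 0, 0, 1.5, 0, 0, 0, 0, 0, 0, 1.5, 0, 0, 0, 0, 0, 0]

```text
t: 17.3
tool_pos: [0.6108, 0.0641, 0.0221]
eef_rot: [[0.104, -0.995, 0.001], [-0.995, -0.104, -0.004], [0.004, -0.0, -1.0]]
force: [-11.9, -7.2, 3.9]
finger_gap: 0.0233
grasp_force: 60.4
```

Request:
jog_arm:
  targets: [1.5, 0, 0, 0, 0, 0, 0, 1.5, 0, 0, 0, 0, 0, 0, 1.5, 0, 0, 0, 0, 0, 0, 1.5, 0, 0, 0, 0, 0, 0, 1.5, 0, 0, 0, 0, 0, 0, 1.5, 0, 0, 0, 0, 0, 0, 1.5, 0, 0, 0, 0, 0, 0, 1.5, 0, 0, 0, 0, 0, 0, 1.5, 0, 0, 0, 0, 0, 0, 1.5, 0, 0, 0, 0, 0, 0, 1.5, 0, 0, 0, 0, 0, 0, 1.5, 0, 0, 0, 0, 0, 0]

```text
t: 18.3
tool_pos: [0.6108, 0.0641, 0.022]
eef_rot: [[0.104, -0.995, 0.0], [-0.995, -0.104, -0.004], [0.004, -0.0, -1.0]]
force: [-12.5, -7.2, 3.3]
finger_gap: 0.0235
grasp_force: 60.4
```

```bash
python3 - <<'E'
from go import *
go(.6083,.0626,.022,5.6)
a=np.mean([grab_frame("side")["img"][210:212,290:300].astype(float) for _ in range(4)],0); print(a.mean(2).astype(int))
f=grab_frame("side"); cv2.imwrite("pics/end.png",cv2.resize(f["img"][185:300,250:410],None,fx=5,fy=5,interpolation=cv2.INTER_CUBIC))
E
```

```text
t 18.3 pos [0.6108 0.0641 0.022 ] F [-12.49  -7.21   3.26] M [-1.862  3.74   0.141] gap 0.0235 grip 60.37907123565674
shift [0.13 0.27 0.  ] turn [-0.   -0.23  0.35]
[[150 138 132 120 100  87  81  75  63  52]
 [137 124 131 122  96  91  91  85  78  68]]
```

View pics/end.png

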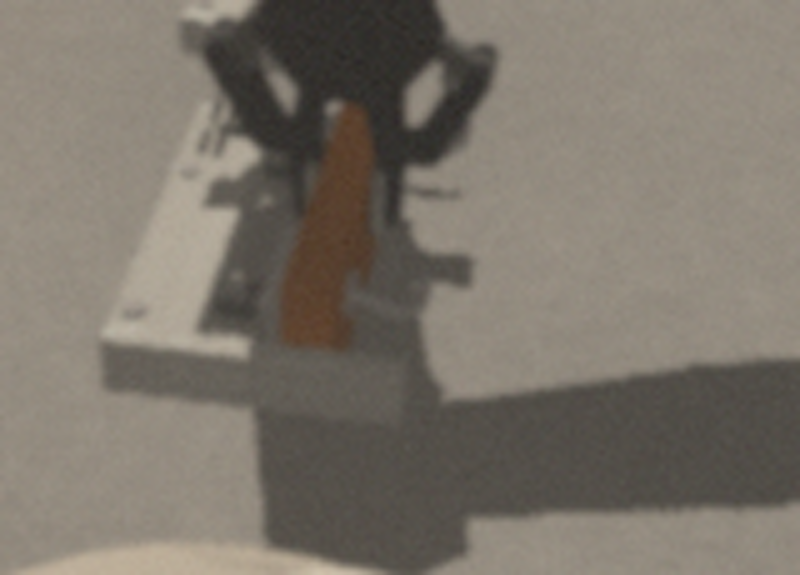

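The board stands flush on the plate with its left end against the stop at crop (315,348), and the pointer tip is unchanged between the rib pairs. The force held steady for over 4 s.

```bash
python3 -c "
from station import *
print(hand_in())"
```

```text
the job is handed in; nothing more can be done
None
```

The job is handed in, no verdict shown: the fingers still hold the board pressed at about 12 N (pointer between the rib pairs, held over 4 s), left end on the stop, back flush judging by the balanced load on the two pads; the pot, brush and dish were left alone.

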